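Cap the icing bottle in its warmer and bring it to the board

ROBOT

A 7-joint arm with a two-finger parallel gripper is mounted at the origin on a cart in front of the work surface, level with it; the furniture and walls round the work are solid. World frame = base frame: x ahead of the robot, y to its left, z up, the work surface at z = 0. Lengths are in m, angles in rad, forces in N, time in s.
With the tool pointing down it reaches from about 0.4 to 0.85 m from the base axis. Payload 4.5 kg.
Tool frame: the origin (TCP) lies between the finger pads; the fingertips stand 22 mm ahead of it and the grasp point (between the pads) lies 3 mm ahead of it; z points along the fingers, y is the line along which they close (so a half turn about z gives the same grasp; the last joint's range is limited). The gripper opens to 88 mm and grips with 3 to 60 N. Pads are 18 mm wide; open, the fingers measure 123 mm over their backs; the gripper's body (75 mm by 187 mm) begins 45 mm behind the grasp point.
Start: joints at [0.034, 0.689, -0.195, 1.565, 0.157, 0.902, -0.215], TCP at [0.625, 0, 0.261] pointing down, gripper open.
Joint ranges: [-3.01, 3.01], [-0.46, 2.08], [-1.47, 1.51], [0.13, 2.56], [-1, 4.14], [0.04, 2.09], [-2.66, 2.66]. Speed limits (rad/s): [2.57, 2.57, 3.14, 3.14, 3.14, 3.14, 3.14].

INTERFACE

Orientations are given as a unit quaternion [x, y, z, w].
In Python, from rig import reach, line_to, move_joints, set_gripper, hold, inverse_kinematics, get_obs, grab_frame, calibration, IKError, job_done, boxes_of gives the robot as it stands. Calls block until the motion is done:
- reach(position, orientation): joint-space move of the TCP to a pose.
- line_to(position, attitude=None, speed=0.15, threshold=None): straight line of the TCP; attitude=None keeps the orientation; speed is the mean speed in m/s. With threshold (N) it stops when the force on the tool has changed by that much, and returns True; else False.
- move_joints(angles): joint-space move.
- set_gripper(opening, strength=None): opening from 0.0 (shut) to 1.0 (fully open); strength is the grip in N (None keeps the last); returns when the fingers have stopped.
- hold(seconds).
- inverse_kinematics(position, orientation): joint angles nearest the present ones, or None.
- get_obs(): the state.
- grab_frame(name): name is "scene" or "side" or "wrist"; returns (picture, depth): 480x640x3 uint8, red, green, blue; 480x640 float32, m along the optical axis (not along the pixel's ray), 0 where there is no reading.
- calibration(name): a dict with "fx", "fy", "cx", "cy" (pixels), "T" (4x4, takes a point from camera to world coordinates). Camera axes: x right, y down, z forward; pixel columns grow to the right and rows downward; lengths in m; the calibration is good to about 2 mm. A picture is of the moment at which its call begins: read the wrist's pose just before it. calibration takes no time and is no camera call; for the wrist camera it gives the pose at the moment of the call.
A pose or a line that the arm cannot do raises IKError and nothing moves.
- job_done(): hands the job in; it is judged then, once.
Trained networks look in the newest picture that a camera, given by its name, has taken for a name from the list of things; names that differ only in an ending like _2 or _b are one class to them, and where a whole thing is asked for, a point or a joint stands for the part that bears it (a point fixed in the world has none). Each returns a list of dicts, best first, with "p" (0 to 1); they miss things now and then, are a little off and sometimes report something else, mostly with a low value. They report only what shows in the picture. A call takes as long as a camera call.
- boxes_of(camera, thing): "location" ([x, y, z] in m, in world coordinates, good to about 4 mm: the middle of the surface that is visible of it).
The state is a dict: "time_s": time; "q": joint angles; "qd": joint speeds; "effort": joint torques, N m; "eef_pos": TCP position; "orientation": TCP orientation; "ft_force": force on the tool from outside, world axes, zero at the start; "wrist_torque": the same for the moment, N m; "grip_width": opening from 0.0 (shut) to 1.0 (fully open); "grasp_force": force on a finger pad.
Only numpy, scipy, OpenCV 4.12 (cv2) and the standard library are available. Lean on these libraries where they do the work, as an engineer would, in place of code of your own. Each camera call takes 0.05 s, during which the arm holds its last target. There are 200 camera calls.

TASK

One icing bottle stands open in the bottle warmer: take the larger cap off the slanted drying stand, set it on that bottle's neck, turn it backwards until you feel it drop into the thread, then screw it fully home while the well keeps the bottle from turning. Lift the closed bottle straight out of its well and set it down gently, upright, on the cutting board, and let go. Leave the smaller cap, the other bottles and the sprinkle jar where they are.

Things in the scene. Friction and masses are not known exactly. Their poses are not given: they have to be found in the camera images.
- bottle: the open icing bottle: white plastic, 66 mm square body with rounded edges, the only one with a bare threaded neck; 0.2 to 0.45 kg. Origin: centre of its underside, z up its axis, x and y square to its sides. Shoulder at z = 118 mm, rim at 144 mm. It stands in one of the warmer's wells, which keeps it from turning but for about 3 degrees of play. Later it stands on its own base.
- bottle_rim (a point): centre of the open bottle's rim. The neck is 41 mm across, over its threads 50 mm, its top 4 mm taper to 35 mm. Right-handed three-start thread: each start is open at the top, runs clockwise under a ridge, 0.085 mm down per degree, to an upright stop. The stop also rises 3 mm over the ridge's flat top: a cap lying on the ridges cannot get in by turning clockwise.
- cap: the larger of two grey fluted screw caps: 60 mm across, 29 mm high, 24 mm deep inside, 60 g. Origin: centre of its open underside; z points out of its closed top, x is arbitrary (tilted 30 degrees while on the stand). Three lugs hidden inside fit the thread with 1.5 mm of play all round; how they lie to the thread must be felt. Screwed home, the cap carries the bottle.
- cap_top (a point): centre of the larger cap's top. In the bottle's frame the cap's origin is at z = 133 to 137 mm lying on the thread (tilted: some lugs in); 124 to 126 mm dropped into its start; 120 mm home. Turned backwards (counter-clockwise from above) with a light push it drops 8 to 9 mm after at most 110 degrees; then 60 to 85 clockwise bring it home, 10 more meet the stop. It may be regripped.
- small_cap: the smaller cap, for another bottle: same look, 49 mm across and 19 mm high, on the other peg of the stand (which cap is on which peg varies). Origin: centre of its open underside. Not wanted.
- stand: fixed slanted steel drying stand, 194 mm wide (y), 102 mm deep. Origin: centre of its footprint. Its face slopes 30 degrees, looking up and to -x (the robot), with two pegs (40 mm across, 11 mm high, square to the face, 49 mm either side of the middle along y); a cap sits mouth down over each, its origin 46 mm above the worktop, and comes off square to the face.
- warmer: fixed steel bottle warmer, 126 mm deep (x), 350 mm long (y), 105 mm high, three dials along its front. Origin: centre of its footprint. Three 68 mm square wells, 110 mm apart along its y, floor 22 mm above the worktop, 83 mm deep; only the top 35 mm or so of a bottle's body shows.
- closed_bottle: a bottle like the open one with its cap on, in another well (which one varies), its top 171 mm above the worktop. Origin: centre of its underside. Stays where it is.
- colour_bottle: round squeeze bottle with a tall cap, 62 mm across, 174 mm high, in the remaining well, its top 196 mm above the worktop. Origin: centre of its underside. Stays where it is.
- jar: loose sprinkle jar, 72 mm across, 109 mm high, on the worktop. Origin: centre of its underside. Stays where it is.
- board: pale plastic cutting board lying flat to the right, 315 mm (x) by 234 mm (y), 13 mm thick, empty, fixed. Origin: centre of its underside, at worktop level.

How it is judged:
By the outcome, as a careful person would: the job done as asked, in the order asked, and still so for the second after the job is handed in, with the robot touching nothing.
It also fails if it takes over 67 s, if anything falls off the work surface, if the arm or the gripper's body presses on something with over 40 N, if the wrist force passes 120 N, or if a joint passes its speed limit or range.

## Working session

There is one attempt and no reset: what is moved stays moved. The work goes in short steps, each a Python script; the robot and the scene stay as the last script left them, time stands still between calls to the robot, and variables do not carry over. Pictures are saved under pics/ and viewed, at most 10 in all, crops included, and the job is handed in when it is done.

```bash
ls; mkdir -p pics
python3 - <<'E'
from rig import *
import cv2,numpy as np
for c in ["scene","side"]:
    p,d=grab_frame(c); cv2.imwrite(f"pics/{c}0.png",p[:,:,::-1]); np.save(f"pics/{c}0.npy",d)
    k=calibration(c); print(c,k["fx"],np.round(k["T"],3).tolist())
    for t in ["bottle","bottle_rim","cap","cap_top","small_cap","stand","warmer","closed_bottle","colour_bottle","jar","board"]:
        print(t,[(np.round(r["location"],3).tolist(),round(r["p"],2)) for r in boxes_of(c,t)[:2]])
print(get_obs())
E
```

```text
pics
rig.py
scene 580.6249639616628 [[0.682, -0.571, 0.458, -0.066], [-0.731, -0.523, 0.437, -0.598], [-0.01, -0.633, -0.774, 1.127], [0.0, 0.0, 0.0, 1.0]]
bottle [([0.548, 0.34, 0.135], 0.85), ([0.571, -0.234, 0.069], 0.56)]
bottle_rim [([0.549, 0.341, 0.135], 0.63)]
cap [([0.57, -0.238, 0.072], 0.61)]
cap_top [([0.57, -0.233, 0.069], 0.76)]
small_cap [([0.59, -0.14, 0.061], 0.84)]
stand [([0.585, -0.189, 0.036], 0.95)]
warmer [([0.51, 0.185, 0.098], 0.88)]
closed_bottle [([0.55, 0.23, 0.146], 0.97)]
colour_bottle [([0.554, 0.12, 0.149], 0.57)]
jar [([0.425, -0.018, 0.079], 0.56)]
board [([0.469, -0.44, 0.011], 0.58)]
side 572.2087016165614 [[0.972, -0.163, 0.171, 0.263], [-0.236, -0.612, 0.755, -1.268], [-0.018, -0.774, -0.633, 1.135], [0.0, 0.0, 0.0, 1.0]]
bottle [([0.55, 0.344, 0.147], 0.71)]
bottle_rim [([0.548, 0.341, 0.142], 0.81)]
cap [([0.573, -0.246, 0.069], 0.97)]
cap_top [([0.573, -0.242, 0.066], 0.66)]
small_cap [([0.592, -0.149, 0.062], 0.77)]
stand [([0.593, -0.228, 0.034], 0.93)]
warmer [([0.53, 0.101, 0.089], 0.68)]
closed_bottle [([0.553, 0.225, 0.155], 0.86), ([0.5
[... 232 characters left out ...]
rray([ 0.03385939,  0.68910573, -0.19458373,  1.56532588,  0.15728918,
        0.90251865, -0.21504831]), 'qd': array([-0.00110808,  0.00152701,  0.00149394,  0.00034866,  0.00113948,
        0.00038709, -0.00174555]), 'effort': array([-1.16147334e-03, -5.27495742e+01, -1.26723904e+00, -1.53745759e+01,
       -5.19528554e-02, -5.55670467e-04,  3.85319288e-05]), 'eef_pos': array([ 6.25001360e-01, -1.99653714e-05,  2.60731802e-01]), 'orientation': array([7.07107281e-01, 7.07106282e-01, 9.47072506e-06, 7.52066504e-06]), 'ft_force': array([-0.5253412 , -0.71669755, -0.13327611]), 'wrist_torque': array([-0.03369317, -0.00731763, -0.01431929]), 'grasp_force': 0.0, 'grip_width': 0.9984029838113349}
```

View pics/scene0.png

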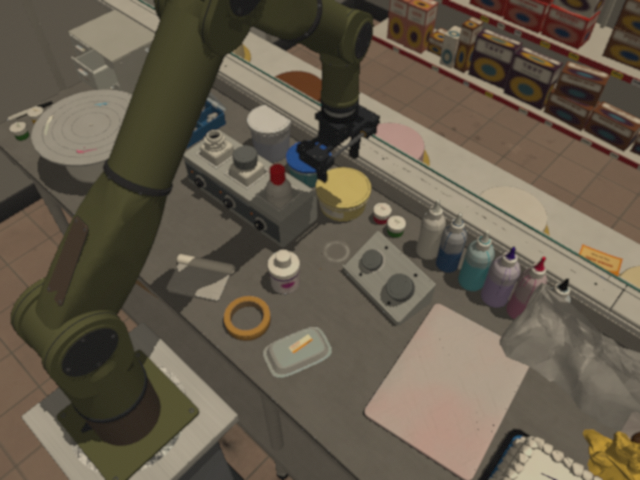

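View pics/side0.png

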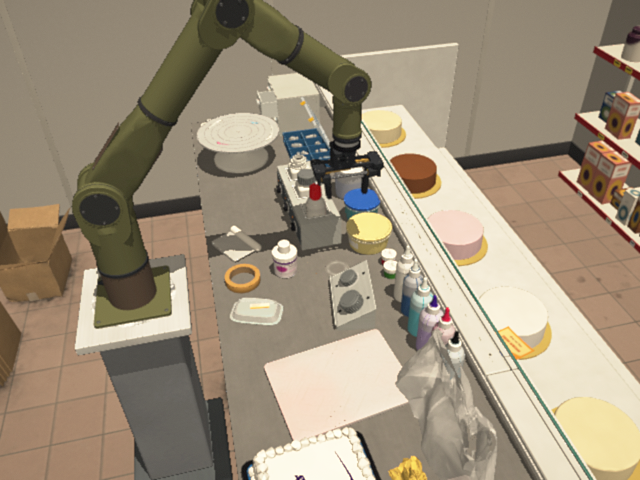

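The scene image shows the open bottle in the far well (216,145) and the closed one at (245,160). The red-topped one is at (277,180), the small cap at (372,262), the large cap at (400,290), and the board is empty at (450,385). These match the networks. Next I take wrist views for precision.

```bash
cat > h.py <<'E'
from rig import *
import numpy as np, cv2
from scipy.spatial.transform import Rotation as R
def snap(cam,name):
    k=calibration(cam); p,d=grab_frame(cam)
    cv2.imwrite(f"pics/{name}.png",p[:,:,::-1])
    v,u=np.mgrid[:480,:640]
    c=np.stack([(u-k["cx"])/k["fx"]*d,(v-k["cy"])/k["fy"]*d,d],-1)
    w=c@k["T"][:3,:3].T+k["T"][:3,3]; w[d==0]=np.nan
    np.save(f"pics/{name}.npy",w); return p,w,k
def down(yaw):  # tool z down, tool x at world angle yaw
    return (R.from_euler('z',yaw)*R.from_euler('x',np.pi)).as_quat()
def st():
    o=get_obs(); print("t%.1f"%o["time_s"],"q",np.round(o["q"],2),"p",np.round(o["eef_pos"],4),"F",np.round(o["ft_force"],1),"M",np.round(o["wrist_torque"],2),"g %.3f %.1f"%(o["grip_width"],o["grasp_force"])); return o
E
python3 - <<'E'
from h import *
o=get_obs(); k=calibration("wrist")
Rt=R.from_quat(o["orientation"])
print("cam in tool",np.round(Rt.inv().as_matrix()@k["T"][:3,:3],2).tolist(),np.round(Rt.inv().apply(k["T"][:3,3]-o["eef_pos"]),3),k["fx"])
for yaw in (np.pi/2,-np.pi/2):
  for p in ([.57,-.19,.28],[.55,.34,.3],[.48,-.44,.2]):
    print(yaw,p,np.round(inverse_kinematics(p,down(yaw)),2) if inverse_kinematics(p,down(yaw)) is not None else None)
reach([.50,-.19,.28],down(np.pi/2)); hold(.2)
p,w,_=snap("wrist","w_stand")
for t in ["cap","cap_top","small_cap","stand"]: print(t,[(np.round(r["location"],3).tolist(),round(r["p"],2)) for r in boxes_of("wrist",t)[:2]])
st()
E
```

```text
cam in tool [[0.0, -0.95, -0.32], [1.0, 0.0, -0.0], [0.0, -0.32, 0.95]] [ 0.083  0.    -0.125] 343.6474334234363
1.5707963267948966 [0.57, -0.19, 0.28] [ 0.37  0.64 -0.22  1.62  0.17  0.91  0.09]
1.5707963267948966 [0.55, 0.34, 0.3] [-0.54  0.68 -0.16  1.45  0.12  1.03 -0.73]
1.5707963267948966 [0.48, -0.44, 0.2] [ 0.8   0.8  -0.23  1.54  0.23  0.83  0.48]
-1.5707963267948966 [0.57, -0.19, 0.28] [-0.31  0.99  1.3   1.65 -0.99  1.3  -1.96]
-1.5707963267948966 [0.55, 0.34, 0.3] [-0.14  0.85 -1.04  1.42  0.74  1.29  1.91]
-1.5707963267948966 [0.48, -0.44, 0.2] [ 0.26  0.96  0.87  1.57 -0.83  1.02 -1.76]
cap [([0.572, -0.224, 0.069], 0.88)]
cap_top [([0.578, -0.226, 0.069], 0.68)]
small_cap [([0.594, -0.135, 0.061], 0.95)]
stand [([0.604, -0.173, 0.05], 0.75)]
t2.6 q [ 0.42  0.55 -0.23  1.81  0.17  0.8   0.11] p [ 0.5002 -0.1897  0.2799] F [-0.3  0.1  0.3] M [ 0.04 -0.   -0.04] g 1.000 0.0
```

View pics/w_stand.png

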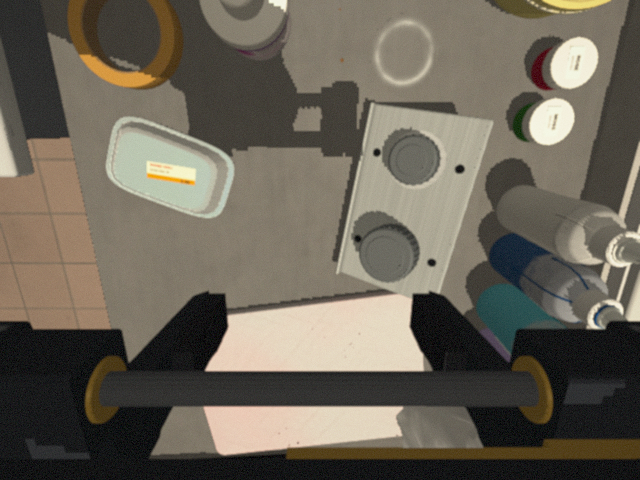

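Wrist view: the stand is yawed slightly, with the small cap at (413,158) and the large cap at (388,253). Next I fit the cap's top plane and circle from depth, then look over the bottle.

```bash
cat >> h.py <<'E'
def plane(P):
    c=np.median(P,0)
    for _ in range(4):
        n=np.linalg.svd(P-c,full_matrices=False)[2][2]; n*=np.sign(n[2]); r=(P-c)@n
        P=P[abs(r)<max(.0015,1.5*np.median(abs(r)))]; c=P.mean(0)
    return c,n,len(P)
def disc(w,seed,n,h0,h1,rad):
    P=w.reshape(-1,3); P=P[~np.isnan(P[:,0])]; d=P-seed; h=d@n; l=np.linalg.norm(d-np.outer(h,n),axis=1)
    P=P[(h>h0)&(h<h1)&(l<rad)]
    ex=np.cross([0,1,0],n); ex/=np.linalg.norm(ex); ey=np.cross(n,ex)
    uv=np.stack([(P-seed)@ex,(P-seed)@ey],1).astype(np.float32)
    (a,b),r=cv2.minEnclosingCircle(uv); 
    return seed+a*ex+b*ey,r,len(P),P
E
python3 - <<'E'
from h import *
w=np.load("pics/w_stand.npy")
def box(u0,u1,v0,v1,w=w):
    P=w[v0:v1,u0:u1].reshape(-1,3); return P[~np.isnan(P[:,0])]
for nm,b in (("cap",(375,402,238,268)),("small",(400,427,145,172)),("face",(385,455,190,215))):
    c,n,k=plane(box(*b)); print(nm,np.round(c,4),np.round(n,3),k)
    if nm=="cap": cc=c
    if nm=="small": cs=c
    if nm=="face": fn=n
psi=np.arctan2(fn[1],fn[0])-np.pi; d=cc-cs; print("psi normal",np.degrees(psi),"peg line",np.degrees(np.arctan2(-d[0],d[1]))%180)
n=fn
for s,r0 in ((cc,.036),(cs,.03)):
    c,r,k,P=disc(w,s,n,-.003,.003,r0); print(np.round(c,4),r,k,np.round(P.mean(0),4))
reach([.55,.26,.36],down(np.pi/2)); hold(.2)
p,w,_=snap("wrist","w_bot")
for t in ["bottle","bottle_rim","closed_bottle","colour_bottle"]: print(t,[(np.round(r["location"],3).tolist(),round(r["p"],2)) for r in boxes_of("wrist",t)[:2]])
st()
E
```

```text
cap [ 0.5726 -0.2243  0.0747] [-0.489  0.091  0.868] 774
small [ 0.5923 -0.1309  0.0653] [-0.489  0.099  0.867] 687
face [ 0.6052 -0.1759  0.0543] [-0.493  0.087  0.866] 1633
psi normal -9.97489827740347 peg line 168.08173691303008
[ 0.5692 -0.2283  0.0732] 0.02943844348192215 2306 [ 0.5706 -0.2273  0.0733]
[ 0.5906 -0.1329  0.0645] 0.024020468816161156 1873 [ 0.5917 -0.1322  0.0645]
bottle [([0.561, 0.36, 0.156], 0.73)]
bottle_rim [([0.56, 0.356, 0.154], 0.64)]
closed_bottle [([0.566, 0.261, 0.167], 0.87)]
colour_bottle [([0.562, 0.149, 0.148], 0.72)]
t4.7 q [-0.4   0.57 -0.21  1.48  0.12  1.11 -0.63] p [0.5501 0.2598 0.36  ] F [ 0.3 -1.1  0.2] M [ 0.03 -0.   -0.01] g 0.999 0.0
```

View pics/w_bot.png

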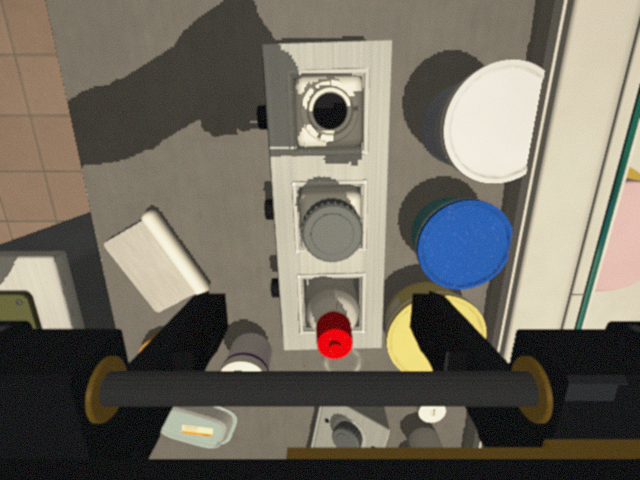

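The wrist view shows the open neck at (330,110), the closed cap at (331,230) and the red bottle at (334,335). The wrist and fixed cameras disagree in y, so I compare disc fits on depth across cameras before acting.

Run:
```python
from h import *
snap("scene","s1"); snap("side","d1"); 
z=np.array([0,0,1.]); n=np.array([-.5*np.cos(np.radians(-10.5)),-.5*np.sin(np.radians(-10.5)),.866])
def circ(P):
    x,y=P[:,0],P[:,1]; return P[:,:2].mean(0),
for f in ("w_bot","w_stand","s1","d1"):
    w=np.load(f"pics/{f}.npy"); P=w.reshape(-1,3); P=P[~np.isnan(P[:,0])]
    print(f)
    def near(c,r): return P[np.hypot(P[:,0]-c[0],P[:,1]-c[1])<r]
    Q=near((.55,.35),.05); Q=Q[(Q[:,2]>.155)]
    if len(Q)>20: print(" rim pts",len(Q),"zmax",np.percentile(Q[:,2],98),"min",np.round(Q.min(0),4),"max",np.round(Q.max(0),4))
    Q=near((.555,.24),.06); Q=Q[(Q[:,2]>.164)&(Q[:,2]<.185)]
    if len(Q)>20:
        (a,r)=cv2.minEnclosingCircle(Q[:,:2].astype(np.float32)); print(" closed top",np.round(Q.mean(0),4),"circ",np.round(a,4),round(r,4),len(Q),"z",np.round(np.median(Q[:,2]),4))
    for x0,x1,nm in ((.4,.7,"warmer"),):
        Q=P[(P[:,0]>.45)&(P[:,0]<.65)&(P[:,1]>.0)&(P[:,1]<.47)&(abs(P[:,2]-.105)<.008)]
        if len(Q)>100: print(" warmer z",np.round(np.median(Q[:,2]),4),cv2.minAreaRect((Q[:,:2]*1000).astype(np.float32)))
    for s in ((.5705,-.230,.072),(.591,-.136,.0625)):
        s=np.array(s)
        c,r,k,_=disc(P,s,n,-.004,.005,.042 if s[1]<-.2 else .032) if 1 else 0
        if k>20: print(" cap",np.round(c,4),round(r,4),k, "mean",np.round(_.mean(0),4))
    Q=P[(abs(P[:,0]-.5)<.03)&(abs(P[:,1])<.03)]
    if len(Q): print(" table z",np.median(Q[:,2]))
st()
```

```text
w_bot
 rim pts 1885 zmax 0.16844271467832703 min [0.5353 0.3325 0.155 ] max [0.5852 0.3823 0.1697]
 closed top [0.5634 0.2493 0.1723] circ [0.5638 0.2474] 0.0306 2920 z 0.1725
 warmer z 0.1065 ((563.6506958007812, 247.14437866210938), (126.41560363769531, 351.0504150390625), 1.579683542251587)
 cap [ 0.5923 -0.1307  0.0627] 0.0245 481 mean [ 0.5916 -0.1253  0.0629]
 table z 0.0011045532924696122
w_stand
 cap [ 0.5699 -0.228   0.0714] 0.0305 2418 mean [ 0.5711 -0.2268  0.0734]
 cap [ 0.5917 -0.1329  0.0626] 0.0248 1974 mean [ 0.5922 -0.1323  0.0645]
 table z 0.001285891366313907
s1
 rim pts 151 zmax 0.16831415571483455 min [0.5331 0.3308 0.155 ] max [0.5827 0.3781 0.1698]
 closed top [0.56   0.2441 0.1696] circ [0.5611 0.2466] 0.0311 342 z 0.1698
 warmer z 0.1038 ((558.55126953125, 209.72537231445312), (435.24920654296875, 169.0693817138672), 84.35779571533203)
 cap [ 0.5695 -0.2292  0.0713] 0.0302 465 mean [ 0.5689 -0.2293  0.0704]
 cap [ 0.5903 -0.1337  0.0619] 0.0246 274 mean [ 0.5907 -0.1334  0.0618]
 table z -0.0014291734489385588
d1
 rim pts 102 zmax 0.1692271695486448 min [0.5358 0.3256 0.1552] max [0.5836 0.3767 0.1698]
 closed top [0.5606 0.2394 0.1713] circ [0.5621 0.2418] 0.0319 182 z 0.1719
 warmer z 0.1064 ((557.694091796875, 208.86343383789062), (436.04974365234375, 169.16976928710938), 83.83133697509766)
 cap [ 0.5703 -0.232   0.0721] 0.0309 249 mean [ 0.5689 -0.2338  0.0731]
 cap [ 0.591  -0.1353  0.0624] 0.0268 150 mean [ 0.5907 -0.1384  0.0639]
 table z 0.0011799538277008637
t4.8 q [-0.4   0.57 -0.21  1.48  0.12  1.11 -0.63] p [0.55   0.2599 0.36  ] F [-0.1  0.4 -1.4] M [ 0.   -0.01  0.03] g 0.999 0.0
```

The wrist fits agree with the known geometry: the warmer is 126.4x351 with yaw 1.58°, and the extrapolated well matches the rim centre. I use bottle ≈ (0.560, 0.357) and cap top ≈ (0.5698, -0.2287, 0.0711), tilt heading -10°. Next I check reachability of the grasp and of the turning range.

```bash
cat >> h.py <<'E'
ps=np.radians(-10.); n=np.array([-.5*np.cos(ps),-.5*np.sin(ps),np.sqrt(.75)]); peg=np.array([-np.sin(ps),np.cos(ps),0])
TOP=np.array([.5698,-.2287,.0711]); BOT=np.array([.560,.357])
def opt(k):
    z=-n
    if k<2: y=peg*(1,-1)[k]; x=np.cross(y,z)
    else: x=peg*(1,-1)[k-2]; y=np.cross(z,x)
    return R.from_matrix(np.stack([x,y,z],1)).as_quat()
E
python3 - <<'E'
from h import *
for k in range(4):
    for h in (-.003,.10):
        q=inverse_kinematics(TOP+h*n,opt(k)); print("grasp",k,h,None if q is None else np.round(q,2))
for yd in range(-180,180,20):
    q=inverse_kinematics([*BOT,.19],down(np.radians(yd))); print(yd,None if q is None else np.round(q,2))
E
```

```text
grasp 0 -0.003 [ 1.01  1.31 -1.26  2.14  2.08  1.07  0.07]
grasp 0 0.1 [ 1.05  1.06 -1.25  2.26  1.96  0.94 -0.02]
grasp 1 -0.003 [ 0.6   0.97 -0.41  2.16  2.73  0.51  2.26]
grasp 1 0.1 [ 0.62  0.76 -0.41  2.28  2.72  0.41  2.22]
grasp 2 -0.003 [ 1.01  1.31 -1.26  2.14  2.08  1.07 -1.5 ]
grasp 2 0.1 [ 1.05  1.06 -1.25  2.26  1.96  0.94 -1.59]
grasp 3 -0.003 [ 0.66  0.99 -0.51  2.15  2.59  0.54  0.86]
grasp 3 0.1 [ 0.71  0.78 -0.54  2.28  2.52  0.45  0.87]
-180 [-0.36  0.87 -0.55  1.49  0.52  0.93  0.5 ]
-160 [-0.31  0.89 -0.65  1.49  0.6   0.97  0.79]
-140 [-0.28  0.91 -0.73  1.49  0.67  1.01  1.09]
-120 [-0.24  0.94 -0.82  1.48  0.74  1.05  1.38]
-100 [-0.21  0.96 -0.91  1.48  0.81  1.1   1.69]
-80 [-0.1   1.11 -1.26  1.48  1.07  1.34  1.88]
-60 [-1.04  0.99  0.87  1.53 -0.84  1.03 -2.55]
-40 [-0.83  0.86  0.38  1.52 -0.39  0.84 -2.58]
-20 [-0.78  0.84  0.29  1.52 -0.29  0.82 -2.31]
0 [-0.74  0.83  0.2   1.51 -0.2   0.82 -2.04]
20 [-0.69  0.82  0.11  1.51 -0.11  0.81 -1.76]
40 [-0.65  0.82  0.02  1.51 -0.02  0.81 -1.5 ]
60 [-0.6   0.82 -0.07  1.51  0.07  0.82 -1.22]
80 [-0.56  0.82 -0.14  1.5   0.14  0.83 -0.93]
100 [-0.52  0.83 -0.22  1.5   0.22  0.84 -0.65]
120 [-0.48  0.83 -0.3   1.5   0.29  0.85 -0.36]
140 [-0.44  0.84 -0.37  1.5   0.36  0.87 -0.07]
160 [-0.4   0.85 -0.46  1.49  0.44  0.9   0.22]
```

Run:
```python
from h import *
set_gripper(.88,30)
for h in (.22,.18,.14):
    try: reach(TOP+h*n,opt(1)); break
    except IKError as e: print(h,e)
st()
line_to(TOP+.05*n,speed=.2); hold(.1); st()
print(line_to(TOP-.003*n,speed=.05,threshold=6)); st()
snap("side","d2")
```

```text
t7.6 q [ 0.68  0.47 -0.41  2.35  2.66  0.19  2.26] p [ 0.4621 -0.2095  0.2619] F [-0.2 -0.1  0.5] M [ 0.21  0.52 -0.01] g 0.878 0.0
t8.7 q [ 0.62  0.86 -0.42  2.23  2.71  0.47  2.26] p [ 0.545  -0.2245  0.1155] F [-0.3 -0.6  0.6] M [0.15 0.59 0.01] g 0.880 0.0
False
t9.9 q [ 0.6   0.97 -0.41  2.16  2.72  0.51  2.27] p [ 0.5712 -0.229   0.0687] F [ 0.1 -0.8  0.5] M [0.14 0.52 0.02] g 0.881 0.0
```

Run:
```python
import cv2
p=cv2.imread("pics/d2.png"); cv2.imwrite("pics/d2c.png",cv2.resize(p[170:350,250:450],None,fx=3,fy=3))
```

```text
(no output)
```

View pics/d2c.png

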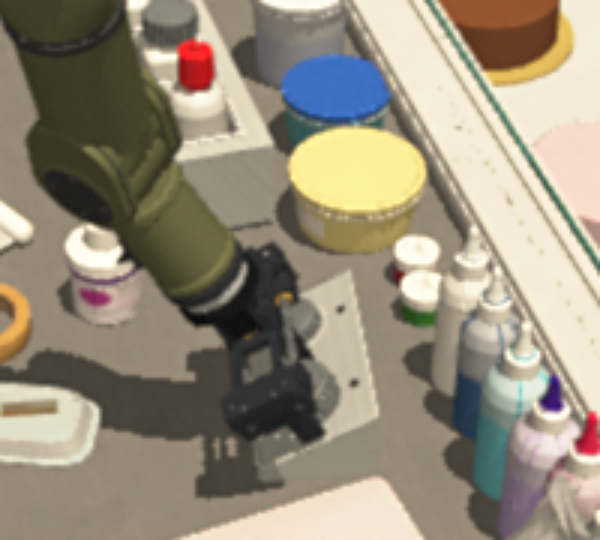

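The gripper straddles the large cap and is clear of the small one. Next I grip, pull off square to the face, and carry the cap over the bottle.

```bash
python3 - <<'E'
from h import *
set_gripper(0.,40); st()
line_to(TOP+.04*n,speed=.06)
line_to(TOP+.20*n,speed=.25); o=st()
assert .6<o["grip_width"]<.75
reach([*BOT,.26],down(np.radians(100))); hold(.2); st()
snap("wrist","w3"); snap("scene","s3")
E
python3 - <<'E'
import cv2,numpy as np
a=cv2.imread("pics/w3.png"); b=cv2.imread("pics/s3.png")[50:250,150:350]
cv2.imwrite("pics/m3.png",np.hstack([cv2.resize(a,(533,400)),cv2.resize(b,(267,267),interpolation=1) if 0 else cv2.copyMakeBorder(cv2.resize(b,(267,267)),0,133,0,0,0)]))
E
```

```text
t10.4 q [ 0.6   0.97 -0.41  2.16  2.72  0.51  2.27] p [ 0.5713 -0.229   0.0687] F [-0.6 -0.2  0.9] M [ 0.11  0.5  -0.  ] g 0.661 40.0
t12.1 q [ 0.67  0.53 -0.41  2.34  2.66  0.24  2.26] p [ 0.4718 -0.2114  0.2439] F [ 0.1  0.4 -1.6] M [ 0.14  0.6  -0.03] g 0.661 40.0
t14.6 q [-0.65  0.74  0.02  1.44 -0.01  0.96 -0.45] p [0.5604 0.356  0.26  ] F [ 0.5  0.7 -0.8] M [-0.06  0.01 -0.02] g 0.663 40.0
```

View pics/m3.png

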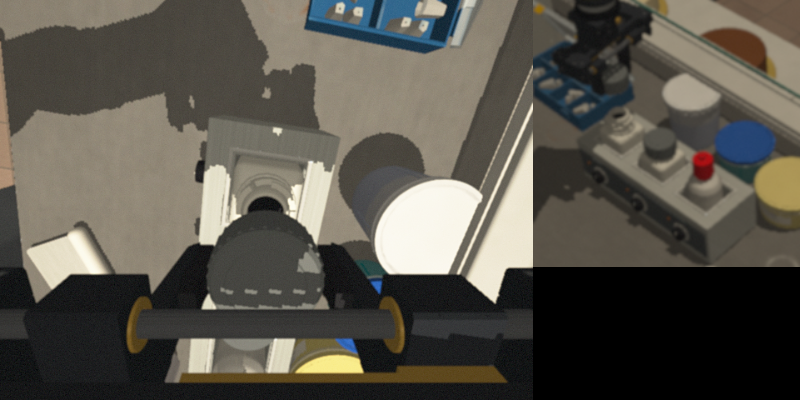

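The cap is held level at (265,260 in the left panel), with the bottle neck just beyond. Next I measure cap and rim relative to each other in this same wrist frame, then lower.

Run:
```python
from h import *
w=np.load("pics/w3.npy"); P=w.reshape(-1,3); P=P[~np.isnan(P[:,0])]
Q=P[(np.hypot(P[:,0]-.56,P[:,1]-.357)<.036)&(abs(P[:,2]-.263)<.008)]
print(len(Q),np.median(Q[:,2])); pl=plane(Q); print("plane",pl)
Q=Q[abs(Q[:,2]-np.median(Q[:,2]))<.002]; print(Q.min(0),Q.max(0),cv2.minEnclosingCircle(Q[:,:2].astype(np.float32)))
Q=P[(np.hypot(P[:,0]-.56,P[:,1]-.357)<.04)&(P[:,2]>.12)&(P[:,2]<.172)]
print(len(Q)); 
for a,b in ((.162,.172),(.147,.162)):
    S=Q[(Q[:,2]>a)&(Q[:,2]<b)]; print(len(S),S.min(0),S.max(0))
st()
line_to([*BOT,.20],speed=.15); hold(.1); st()
print(line_to([*BOT,.172],speed=.03,threshold=4)); st()
```

```text
13507 0.2646951144662415
plane (array([0.55950767, 0.36329142, 0.26479535]), array([-0.00394001,  0.03507186,  0.99937703]), 9847)
[0.5241152  0.3375014  0.26269542] [0.59303074 0.38561216 0.26669479] ((0.5589309930801392, 0.36329755187034607), 0.03512370213866234)
4929
716 [0.54030254 0.35200857 0.16200471] [0.58066804 0.37791496 0.16977214]
1681 [0.53555243 0.3465298  0.14712971] [0.58586696 0.38271158 0.16198721]
t14.7 q [-0.65  0.74  0.02  1.44 -0.02  0.96 -0.45] p [0.5602 0.3565 0.2601] F [ 0.2 -0.7 -1.3] M [ 0.05 -0.01  0.01] g 0.664 40.0
t15.3 q [-0.64  0.81  0.01  1.5  -0.01  0.83 -0.45] p [0.5609 0.3575 0.2014] F [-0.2 -0.8  0.3] M [ 0.04 -0.05  0.02] g 0.665 40.0
True
t16.2 q [-0.64  0.84  0.01  1.52 -0.01  0.78 -0.45] p [0.5597 0.3568 0.1723] F [-0.9  0.3  4.7] M [-0.07  0.07  0.05] g 0.661 40.0
```

Contact came at TCP z = 0.172, so the cap origin is about 124-126 mm in the bottle frame. The cap may already have slipped into the starts. I feel for it by turning backwards in small steps and watching torque and height.

```bash
cat >> h.py <<'E'
def turn(deg,dz=0.,xy=BOT):
    o=get_obs(); x=R.from_quat(o["orientation"]).as_matrix()[:,0]; 
    import json,os
    s=json.load(open("s.json")); s[0]+=deg; s[1]+=dz; json.dump(s,open("s.json","w"))
    move_joints(inverse_kinematics([*xy,s[1]],down(np.radians(s[0]))))
    o=get_obs(); hold(.05); p=get_obs(); F=(o["ft_force"]+p["ft_force"])/2; M=(o["wrist_torque"]+p["wrist_torque"])/2
    x=R.from_quat(p["orientation"]).as_matrix()[:,0]
    print("t%.1f yaw %.0f (%.1f) z %.4f (%.4f) F"%(p["time_s"],s[0],np.degrees(np.arctan2(x[1],x[0])),s[1],p["eef_pos"][2]),np.round(F,1),"M",np.round(M,2),"q7 %.2f w %.3f"%(p["q"][6],p["grip_width"]))
    return F,M
def setz(z,yaw):
    import json; json.dump([yaw,z],open("s.json","w"))
E
python3 - <<'E'
from h import *
setz(.1720,100)
for i in range(4):
    F,M=turn(6)
    if abs(M[2])>.8 or abs(F[2])>20: break
E
```

```text
t16.5 yaw 106 (105.8) z 0.1720 (0.1727) F [ 0.5 -0.4  6.3] M [-0.04  0.01  0.04] q7 -0.38 w 0.667
t16.8 yaw 112 (111.9) z 0.1720 (0.1731) F [0.2 0.1 7.5] M [-0.13  0.11  0.09] q7 -0.30 w 0.665
t17.1 yaw 118 (117.7) z 0.1720 (0.1734) F [-2.3 -1.1 10.6] M [-0.23  0.42 -0.66] q7 -0.22 w 0.664
t17.4 yaw 124 (123.6) z 0.1720 (0.1731) F [-2.1 -1.3  8.7] M [-0.13  0.37 -0.81] q7 -0.14 w 0.663
```

Run:
```python
from h import *
fz=8.7
for i in range(11):
    dz=-.0009 if fz<3 else (-.0005 if fz<9 else (0 if fz<14 else .0005))
    F,M=turn(-8,dz); fz=F[2]
    if abs(M[2])>1.0 or abs(F[2])>25: break
```

```text
t17.7 yaw 116 (115.8) z 0.1715 (0.1725) F [-1.  -0.4  7.5] M [-0.15  0.11 -0.18] q7 -0.25 w 0.664
t18.0 yaw 108 (107.8) z 0.1710 (0.1719) F [-0.2 -0.5  7.4] M [-0.15  0.02 -0.22] q7 -0.35 w 0.662
t18.3 yaw 100 (99.9) z 0.1705 (0.1712) F [ 0.2 -1.   6.1] M [-0.15 -0.   -0.16] q7 -0.45 w 0.662
t18.6 yaw 92 (92.0) z 0.1700 (0.1706) F [ 0.9 -0.6  5.6] M [-0.16 -0.04 -0.19] q7 -0.56 w 0.663
t18.9 yaw 84 (84.0) z 0.1695 (0.1699) F [ 0.4 -0.3  5.1] M [-0.17 -0.04 -0.16] q7 -0.66 w 0.662
t19.2 yaw 76 (76.1) z 0.1690 (0.1692) F [-0.2 -1.7  4.6] M [-0.17 -0.06 -0.12] q7 -0.76 w 0.663
t19.5 yaw 68 (68.2) z 0.1685 (0.1686) F [ 0.3 -1.1  4.3] M [-0.19 -0.03 -0.14] q7 -0.86 w 0.663
t19.8 yaw 60 (60.3) z 0.1680 (0.1680) F [ 0.5 -1.3  3.3] M [-0.18 -0.09 -0.09] q7 -0.97 w 0.668
t20.1 yaw 52 (52.3) z 0.1675 (0.1675) F [ 0.4 -0.8  4.6] M [-0.16 -0.04 -0.03] q7 -1.07 w 0.665
t20.4 yaw 44 (44.2) z 0.1670 (0.1675) F [-0.6  0.2  5.6] M [-0.15 -0.07 -0.03] q7 -1.17 w 0.663
t20.7 yaw 36 (36.2) z 0.1665 (0.1675) F [-0.1 -0.2  8.2] M [-0.1  -0.06 -0.09] q7 -1.28 w 0.664
```

Run:
```python
from h import *
for i in range(8):
    F,M=turn(-5,0 if i<20 else 0)
    if abs(M[2])>.7 or abs(F[2])>25: break
```

```text
t21.0 yaw 31 (31.2) z 0.1665 (0.1675) F [ 0.4 -0.4  7.6] M [-0.29 -0.04 -0.07] q7 -1.34 w 0.663
t21.3 yaw 26 (26.3) z 0.1665 (0.1674) F [ 0.2 -0.6  7.4] M [-0.27 -0.07  0.42] q7 -1.41 w 0.664
t21.6 yaw 21 (21.4) z 0.1665 (0.1674) F [ 1.8 -1.5  6.5] M [-0.29 -0.25  0.9 ] q7 -1.47 w 0.661
```

The stop was felt: torque rose to +0.9 Nm at the home height, after the thread was followed down 5.6 mm. I ease the windup off and lift straight out.

```bash
python3 - <<'E'
from h import *
turn(3,.0005)
q=down(np.radians(24))
line_to([*BOT,.175],q,speed=.03); hold(.1); st()
line_to([*BOT,.262],speed=.06); st()
line_to([*BOT,.40],speed=.2); hold(.2); st()
snap("scene","s5"); snap("side","d5")
for yd in (24,50,80,-10): 
    r=inverse_kinematics([.50,-.43,.18],down(np.radians(yd))); print(yd,None if r is None else np.round(r,2))
w=np.load("pics/d5.npy"); P=w.reshape(-1,3); Q=P[(abs(P[:,2]-.013)<.006)&(P[:,0]>.25)&(P[:,0]<.75)&(P[:,1]<-.3)&(P[:,1]>-.62)]
print("board",Q.min(0),Q.max(0),np.median(Q,0))
E
python3 -c "
import cv2,numpy as np
a=cv2.imread('pics/s5.png')[0:300,100:400]; b=cv2.imread('pics/d5.png')[50:350,190:490]
cv2.imwrite('pics/m5.png',cv2.resize(np.hstack([a,b]),(800,400)))"
```

```text
t21.9 yaw 24 (24.0) z 0.1670 (0.1674) F [ 1.1 -0.1  5.5] M [-0.11 -0.27  0.16] q7 -1.44 w 0.665
t22.4 q [-0.83  0.88  0.39  1.53 -0.41  0.82 -1.44] p [0.5598 0.3569 0.1747] F [ 2.  -0.5 -4.2] M [-0.06 -0.4  -0.01] g 0.664 40.0
t24.0 q [-0.85  0.78  0.43  1.45 -0.36  0.99 -1.48] p [0.5598 0.3569 0.2615] F [ 0.  -0.1 -4.1] M [0.03 0.03 0.03] g 0.664 40.0
t25.0 q [-0.87  0.67  0.49  1.25 -0.31  1.3  -1.54] p [0.5594 0.3569 0.3985] F [ 0.3 -0.5 -4.5] M [ 0.03  0.07 -0.02] g 0.663 40.0
24 [ 0.47  0.86  0.34  1.54 -0.36  0.81 -0.21]
50 [ 0.51  0.84  0.25  1.54 -0.26  0.79  0.16]
80 [ 0.57  0.83  0.14  1.54 -0.15  0.78  0.59]
-10 [ 0.4   0.88  0.47  1.55 -0.49  0.84 -0.69]
board [ 0.25023972 -0.6194947   0.00700128] [ 0.71991873 -0.30003544  0.0189907 ] [ 0.47741193 -0.44533755  0.01373164]
```

View pics/m5.png

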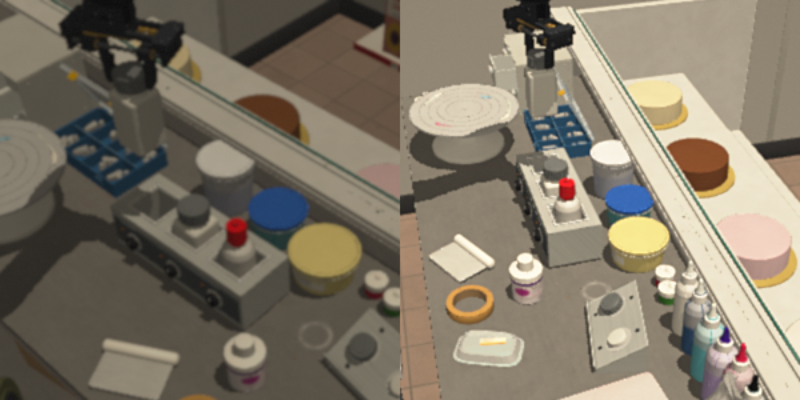

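The bottle hangs upright from the cap and the well is empty. Now to the board.

Run:
```python
from h import *
X=[.475,-.44]; q=down(np.radians(24))
reach([.60,.0,.40],q); reach([*X,.30],q); st()
line_to([*X,.18],speed=.12); hold(.2); st()
print(line_to([*X,.150],speed=.02,threshold=3)); o=st()
snap("side","d6")
```

```text
t28.2 q [ 0.44  0.72  0.45  1.46 -0.34  1.04 -0.18] p [ 0.4768 -0.4384  0.3001] F [ 0.9 -0.2 -3. ] M [0.02 0.04 0.04] g 0.667 40.0
t29.5 q [ 0.48  0.85  0.38  1.58 -0.41  0.79 -0.12] p [ 0.4752 -0.4403  0.1807] F [-0.5 -0.  -3.6] M [ 0.04  0.11 -0.03] g 0.666 40.0
True
t30.6 q [ 0.48  0.88  0.37  1.6  -0.42  0.75 -0.11] p [ 0.4745 -0.44    0.1581] F [-1.   1.2  4.3] M [ 0.04  0.24 -0.02] g 0.662 40.0
```

```bash
python3 - <<'E'
from h import *
set_gripper(.95); hold(.2); st()
p=get_obs()["eef_pos"]
line_to([p[0],p[1],.30],speed=.12); line_to([.40,-.30,.36],speed=.25); hold(.3); st()
p,w,_=snap("side","d7"); snap("scene","s7")
P=w.reshape(-1,3); P=P[~np.isnan(P[:,0])]
for f in ("d7","s7"):
    P=np.load(f"pics/{f}.npy").reshape(-1,3); Q=P[(np.hypot(P[:,0]-.475,P[:,1]+.44)<.06)&(P[:,2]>.155)&(P[:,2]<.175)]
    print(f,"cap top",np.round(np.median(Q,0),4),len(Q),cv2.minEnclosingCircle(Q[:,:2].astype(np.float32)))
E
python3 -c "
import cv2,numpy as np
a=cv2.imread('pics/s7.png')[180:480,300:600]; b=cv2.imread('pics/d7.png')[180:480,200:500]
cv2.imwrite('pics/m7.png',cv2.resize(np.hstack([a,b]),(800,400)))"
```

```text
t31.4 q [ 0.48  0.88  0.37  1.6  -0.42  0.75 -0.11] p [ 0.4741 -0.4388  0.1565] F [ 0.4 -0.2  0.5] M [0.06 0.05 0.02] g 0.951 0.0
t33.8 q [ 0.22  0.44  0.52  1.81 -0.26  0.96 -0.31] p [ 0.4001 -0.3006  0.3595] F [-0.3  0.4  0.5] M [-0.01  0.04  0.01] g 0.950 0.0
d7 cap top [ 0.4709 -0.4455  0.1627] 464 ((0.471375972032547, -0.4426836669445038), 0.0325305350124836)
s7 cap top [ 0.4711 -0.4406  0.1605] 765 ((0.4731186628341675, -0.4397655427455902), 0.030916651710867882)
```

View pics/m7.png

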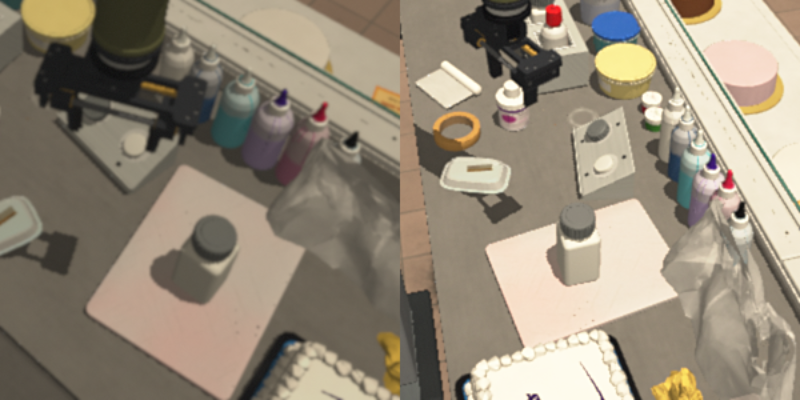

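The closed bottle stands upright on the board with its cap top at 0.162 m, the expected height for a cap screwed home. The other items are in place.

```bash
python3 -c "
from rig import *
print(job_done())"
```

```text
the job is handed in; nothing more can be done
None
```

The larger cap is screwed home to its stop and the closed bottle stands upright on the cutting board, released and handed in at about 34 s. The cap went straight into the thread when set down, so the backward turn of about 24 degrees gave no separate drop to feel.

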